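Seat the lamp lens in the charger panel

TASK

With the fingertips, nudge the loose amber lens across the blue charger panel until it drops flat, dome up, into its round cell; then push the latch by its red tab, fully home, so that its tongue reaches over the lens. Slide the lens, never lift it off the panel, and leave the two black knobs and the loose steel plate where they lie.

Things in the scene. Friction and masses are not known exactly. Their poses are not given: they have to be found in the camera images.
- panel: Blue charger lamp panel, fixed, lying face up on the shelf: 180 (x) x 280 (y) x 30 mm thick. Origin at the centre of its underside, z up; its flat deck is 30 mm above the origin. The cell lies in its -y half, the latch on the -x side of the cell; the +y half is bare deck, where the lens starts.
- cell (a point): Centre of the mouth of the round cell (recess with white floor), level with the deck, at x 35, y -75 mm in the panel's frame; axes as the panel's. The cell is 80 mm across and 10 mm deep.
- lens: Loose amber lamp lens, about 90 g: an orange flange disc 76 mm across and 14 mm thick with a low dome (52 mm across, 10 mm high) on top, 24 mm high in all. Origin at the centre of its underside, z up through the dome. It starts flat on the deck; seated, its underside is 10 mm below the deck and its flange top 4 mm above it.
- latch (a joint): Slide of the keeper latch along the panel's +x, towards the cell: 0 = fully back (clear of the cell), 0.030 m = fully home (tongue tip 10 mm past the cell's rim). It starts anywhere from 0 to 0.006. It stays where it is left; sliding it takes about 2 N. A flat steel tongue 50 x 28 mm, 7 to 11 mm above the deck, between two guide rails 10 mm high.
- latch_tab (a point): Centre of the top edge of the latch's upright red tab, 35 mm above the deck; moves with the latch. The tab is 24 mm wide (along the panel's y), 6 mm thick (x) and free from 11 to 35 mm above the deck; it is pushed on its -x face. The guide rails stand 17 to 23 mm either side of it in y.
- knob_a: Black bakelite switch knob, loose on the shelf beside the panel, 38 mm across, 27 mm high. Origin at the centre of its underside.
- knob_b: Second black knob, as knob_a.
- latch_plate: Loose steel battery latch plate lying flat on the shelf, 90 x 40 x 5 mm with two holes. Origin at the centre of its underside, x along its length. Not part of the panel.
Mind the look-alikes: they are no part of the job. Of the things like the lens, leave any that is green, pink or turquoise; of the rest the larger one is meant.

How it is judged:
By the outcome, as a careful person would: the job done as asked, in the order asked, and still so for the second after the job is handed in, with the robot touching nothing.
It also fails if it takes over 54 s, if anything falls off the work surface, if the arm or the gripper's body presses on something with over 40 N, if the wrist force passes 120 N, or if a joint passes its speed limit or range.

ROBOT

A 7-joint arm with a two-finger parallel gripper is mounted at the origin on the work surface. World frame = base frame: x ahead of the robot, y to its left, z up, the work surface at z = 0. Lengths are in m, angles in rad, forces in N, time in s.
With the tool pointing down it reaches from about 0.425 to 0.875 m from the base axis. Payload 4.7 kg.
Tool frame: the origin (TCP) lies midway between the tips of the shut fingers; the grasp point (between the pads) lies 19 mm behind it; z points along the fingers, y is the line along which they close (so a half turn about z gives the same grasp; the last joint's range is limited). The gripper opens to 85 mm and grips with 20 to 120 N. Pads are 22 mm wide; open, the fingers measure 114 mm over their backs; the gripper's body (76 mm by 85 mm) begins 54 mm behind the grasp point. The pads swing forward as they close: fully open they stand 13 mm farther back than shut.
Start: joints at [1.266, 0.321, -0.07, 1.45, 0.023, 1.371, -0.057], TCP at [0.204, -0.617, 0.231] pointing down, gripper open.
Joint ranges: [-2.86, 2.86], [-0.3, 2.09], [-1.38, 1.24], [0.06, 2.45], [-1.56, 4.7], [0.09, 2.05], [-2.69, 2.69]. Speed limits (rad/s): [2.57, 2.57, 3.14, 3.14, 3.14, 3.14, 3.14].

INTERFACE

Orientations are given as a unit quaternion [x, y, z, w].
In Python, from workcell import sensors, get_image, camera_params, manip gives the robot as it stands.
- The arm moves only by the tool drive_tool, never from a script. Its arguments are lists of equal length, an entry for each row: "angular": the turn, a rotation vector about the tool's x, y, z in rad, a list of three; "slide": the shift along the tool's x, y, z in m, a list of three; "grip": the closure, from 0 (fully open) to 1 (shut). In form: {"angular": [[wx, wy, wz], ...], "slide": [[tx, ty, tz], ...], "grip": [grip, ...]}. A call has 1 to 20 rows; each row shifts and turns the commanded pose from where the row before left it, along the tool's axes as they then stand; what a row does not reach is not made up. A row lasts 1/10 s, in which the tool goes at most 50 mm and 8.59 degrees, less where a joint would pass 70% of its speed; a pose out of reach is approached as far as the arm can. A call is refused whole if a number of a shift passes 0.05 or a number of a turn 0.15, either way. A call with a gripper value outside its range is refused whole. The fingers move at their own pace and stop on an object; the grip force is fixed at half the most. Time passes only in rows, so rows that do not move let the fingers close. It gives the time, the measured TCP pose, the force, the opening and the grip force at its end, in the units of the state.
- sensors.sense(): the state, without advancing time (a new reading comes with each control period).
- get_image(name): name is "side" or "top"; returns the picture (480x640x3 uint8, blue, green, red); there is no depth.
- camera_params(name): a dict with "K" (3x3 intrinsics, pixels), "world_from_camera" (4x4, takes a point from camera to world coordinates). Camera axes: x right, y up, looking along -z (the intrinsics and any distortion apply to the point x, -y, -z); pixel columns grow to the right and rows downward; lengths in m; the calibration is good to about 2 mm. A picture is of the moment at which its call begins. camera_params takes no time and is no camera call.
- manip.finish_job(): hands the job in; it is judged then, once.
The state is a dict: "time_s": time; "qpos": joint angles; "qvel": joint speeds; "tau": joint torques, N m; "eef_pos": TCP position; "orientation": TCP orientation; "ft_force": force on the tool from outside, world axes, zero at the start; "torque": the same for the moment, N m; "opening": finger opening in m; "finger_force": force on a finger pad.
Only numpy, scipy, OpenCV 4.12 (cv2) and the standard library are available. Lean on these libraries where they do the work, as an engineer would, in place of code of your own. Each camera call takes 0.05 s, during which the arm holds its last target. There are 200 camera calls.

## Working session

There is one attempt and no reset: what is moved stays moved. The work goes in short steps, Python scripts to look and compute and a tool call to move; the robot and the scene stay as the last step left them, time stands still between calls to the robot, and variables do not carry over. Pictures are saved under pics/ and viewed, at most 10 in all, crops included, and the job is handed in when it is done.

Besides the shell and the picture viewer there is one more tool, called after ">>>" as name(argument=value, ...) on one line, values as JSON. drive_tool: Moves the arm, as the interface text tells. Its arguments: {"type":"object","properties":{"angular":{"type":"array"},"slide":{"type":"array"},"grip":{"type":"array"}},"required":["angular","slide","grip"]}

```bash
mkdir -p pics; python3 - <<'E'
from workcell import sensors, get_image, camera_params
import cv2,numpy as np
for n in("top","side"):
    cv2.imwrite(f"pics/{n}0.png",get_image(n)); p=camera_params(n); print(n,{k:np.round(v,4).tolist() if not isinstance(v,str) else v for k,v in p.items()})
s=sensors.sense(); print({k:np.round(v,3).tolist() for k,v in s.items()})
E
```

```text
top {'K': [[442.9119, 0.0, 316.8734], [0.0, 442.9119, 235.0204], [0.0, 0.0, 1.0]], 'world_from_camera': [[-0.0163, 0.9985, -0.0519, 0.5859], [-0.9992, -0.0181, -0.0344, 0.0097], [-0.0353, 0.0513, 0.9981, 0.7274], [0.0, 0.0, 0.0, 1.0]]}
side {'K': [[541.4686, 0.0, 319.9768], [0.0, 541.4686, 239.4476], [0.0, 0.0, 1.0]], 'world_from_camera': [[-0.8235, 0.4357, -0.3634, 0.3026], [-0.5672, -0.6173, 0.5452, 0.4719], [0.0132, 0.655, 0.7555, 0.7001], [0.0, 0.0, 0.0, 1.0]]}
{'time_s': 0.1, 'qpos': [1.266, 0.322, -0.07, 1.452, 0.023, 1.371, -0.057], 'qvel': [-0.001, -0.001, 0.001, -0.003, -0.0, -0.002, 0.002], 'tau': [0.0, -49.488, -0.384, -31.521, 0.013, 0.008, -0.0], 'eef_pos': [0.204, -0.617, 0.23], 'orientation': [0.987, 0.159, -0.0, -0.001], 'ft_force': [-0.333, 0.467, -0.358], 'torque': [0.002, -0.008, -0.013], 'finger_force': 0.0, 'opening': 0.085}
```

View pics/top0.png

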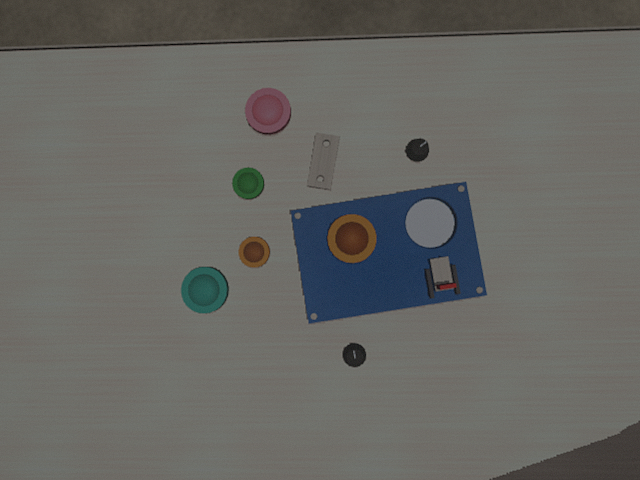

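View pics/side0.png

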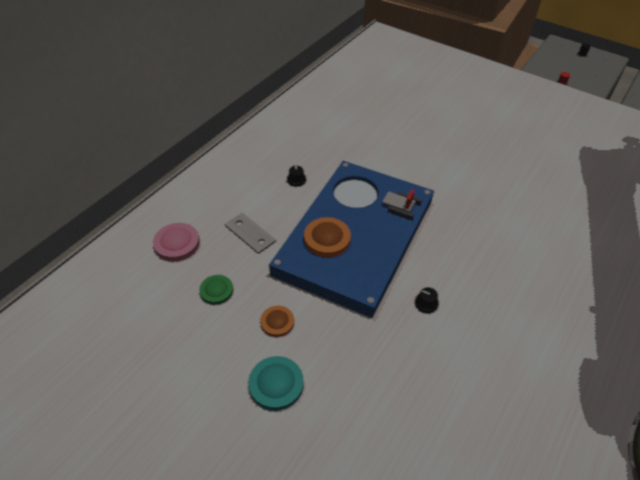

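The top view shows the amber lens on the panel at px (352,239), the cell at (430,223), and the red tab at (447,287). The panel is yawed by a few degrees. In the side view the lens is at (327,236), the cell at (355,193) and the tab at (411,198).

```bash
cat > h.py <<'E'
from workcell import sensors, get_image, camera_params
import cv2,numpy as np
def ray(n,uv,z):
    p=camera_params(n);K=p["K"];T=np.array(p["world_from_camera"])
    u=np.atleast_2d(np.array(uv,float)); K=np.array(K)
    d=np.c_[(u[:,0]-K[0,2])/K[0,0],-(u[:,1]-K[1,2])/K[1,1],-np.ones(len(u))]@T[:3,:3].T
    o=T[:3,3]; return (o+d*((z-o[2])/d[:,2])[:,None])
def mask(im,lo,hi):
    return cv2.inRange(cv2.cvtColor(im,cv2.COLOR_BGR2HSV),lo,hi)
def blobs(m,amin=20):
    c,_=cv2.findContours(m,cv2.RETR_EXTERNAL,cv2.CHAIN_APPROX_NONE)
    return sorted([k for k in c if cv2.contourArea(k)>amin],key=cv2.contourArea,reverse=True)
ORANGE=((6,130,50),(22,255,255)); BLUE=((100,120,40),(125,255,255)); RED=((0,150,60),(5,255,255))
def circ(n,c,z):
    """world circle/ellipse fit of a contour cast on plane z"""
    w=ray(n,c[:,0,:],z)[:,:2]; e=cv2.fitEllipse((w*1000).astype(np.float32)); return np.round(e[0],1),np.round(e[1],1)
def lens(im,n="top",z=.039):
    return [circ(n,c,z) for c in blobs(mask(im,*ORANGE),60)[:2]]
E
python3 - <<'E'
from h import *
for n in("top","side"):
    im=get_image(n)
    print(n,"lens",lens(im,n))
    b=blobs(mask(im,*BLUE))[0]; w=(ray(n,b[:,0],.03)[:,:2]*1000).astype(np.float32)
    r=cv2.minAreaRect(w); print("panel",r, np.round(cv2.boxPoints(r)).tolist())
    k=np.zeros(im.shape[:2],np.uint8); cv2.fillPoly(k,[cv2.convexHull(b)],255)
    h=cv2.cvtColor(im,cv2.COLOR_BGR2HSV)
    k=cv2.erode(k,np.ones((5,5)))
    wh=cv2.inRange(h,(0,0,100),(180,70,255))&k
    for c in blobs(wh,30)[:3]: print("white",cv2.contourArea(c),c[:,0].mean(0),circ(n,c,.02),circ(n,c,.03))
    rd=(cv2.inRange(h,(0,150,60),(5,255,255))|cv2.inRange(h,(172,150,60),(180,255,255)))&k
    for c in blobs(rd,8)[:2]:
        print("red",cv2.contourArea(c),cv2.boundingRect(c),cv2.minAreaRect(c),ray(n,c[:,0].mean(0),.06).round(4))
E
```

```text
top lens [(array([616.1, -19.9]), array([73.3, 73.9])), (array([597.8, 132.5]), array([46.2, 46.7]))]
panel ((593.8134765625, -75.55439758300781), (178.50657653808594, 278.58917236328125), 8.23694133758545) [[486.0, 50.0], [525.0, -226.0], [702.0, -201.0], [662.0, 75.0]]
white 1755.5 [429.54744526 222.68613139] (array([ 639.3, -144.8]), array([74.5, 75.3])) (array([ 638.6, -142.6]), array([73.5, 74.3]))
white 349.0 [441.19230769 269.62820513] (array([ 564.7, -161.1]), array([29.8, 42.6])) (array([ 565. , -158.7]), array([29.4, 42. ]))
red 43.0 (440, 283, 16, 6) ((447.45904541015625, 285.5491638183594), (4.2551798820495605, 15.300539016723633), 84.80557250976562) [[ 0.5417 -0.1602  0.06  ]]
side lens [(array([  457.1, -1035.3]), array([231. , 305.6])), (array([615.5, -17.3]), array([73.4, 82.5]))]
panel ((590.9927978515625, -71.51597595214844), (180.16580200195312, 279.1097717285156), 8.300735473632812) [[482.0, 54.0], [522.0, -223.0], [700.0, -197.0], [660.0, 80.0]]
white 873.5 [355.15151515 193.88888889] (array([ 640.5, -145.3]), array([68.6, 75.1])) (array([ 635.5, -136.3]), array([67.6, 74. ]))
white 162.5 [394.7755102  199.34693878] (array([ 574.6, -173.5]), array([26.1, 39.7])) (array([ 570.6, -164. ]), array([25.7, 39.1]))
red 28.0 (408, 190, 6, 10) ((410.38238525390625, 194.47059631347656), (4.365641117095947, 9.943960189819336), 14.03624439239502) [[ 0.5419 -0.1604  0.06  ]]
```

>>> drive_tool(angular=[[0,0,-0.143],[0,0,-0.143],[0,0,-0.143],[0,0,-0.143],[0,0,-0.143],[0,0,-0.143],[0,0,-0.143],[0,0,-0.143],[0,0,-0.143],[0,0,-0.143]], slide=[[0,0,0],[0,0,0],[0,0,0],[0,0,0],[0,0,0],[0,0,0],[0,0,0],[0,0,0],[0,0,0],[0,0,0]], grip=[0.4,0.4,0.4,0.4,0.4,0.4,0.4,0.4,0.4,0.4])

```text
time_s: 1.2
eef_pos: [0.2036, -0.6171, 0.231]
orientation: [0.639, 0.769, 0.0, -0.0]
ft_force: [0.8, -1.0, 0.4]
opening: 0.0511
finger_force: 0.0
```

>>> drive_tool(angular=[[0,0,0],[0,0,0],[0,0,0],[0,0,0],[0,0,0],[0,0,0],[0,0,0],[0,0,0],[0,0,0],[0,0,0],[0,0,0],[0,0,0],[0,0,0],[0,0,0],[0,0,0],[0,0,0],[0,0,0],[0,0,0],[0,0,0],[0,0,0]], slide=[[0.0295,0.0256,0],[0.0295,0.0256,0],[0.0295,0.0256,0],[0.0295,0.0256,0],[0.0295,0.0256,0],[0.0295,0.0256,0],[0.0295,0.0256,0],[0.0295,0.0256,0],[0.0295,0.0256,0],[0.0295,0.0256,0],[0.0295,0.0256,0],[0.0295,0.0256,0],[0.0295,0.0256,0],[0.0295,0.0256,0],[0.0295,0.0256,0],[0.0295,0.0256,0],[0.0295,0.0256,0],[0.0295,0.0256,0],[0.0295,0.0256,0],[0.0295,0.0256,0]], grip=[0.4,0.4,0.4,0.4,0.4,0.4,0.4,0.4,0.4,0.4,0.4,0.4,0.4,0.4,0.4,0.4,0.4,0.4,0.4,0.4])

```text
time_s: 3.2
eef_pos: [0.6038, 0.0551, 0.2311]
orientation: [0.642, 0.767, -0.0, 0.0]
ft_force: [0.1, 0.5, -0.1]
opening: 0.0516
finger_force: 0.0
```

>>> drive_tool(angular=[[0,0,0],[0,0,0],[0,0,0],[0,0,0],[0,0,0],[0,0,0],[0,0,0],[0,0,0]], slide=[[0,0,0.035],[0,0,0.035],[0,0,0.035],[0,0,0.035],[0,0,0.03],[0,0,0.015],[0,0,0.012],[0,0,0]], grip=[0.4,0.4,0.4,0.4,0.4,0.4,0.4,0.4])

```text
time_s: 4.0
eef_pos: [0.6026, 0.0539, 0.0334]
orientation: [0.641, 0.767, -0.001, -0.001]
ft_force: [-0.4, -0.6, 0.1]
opening: 0.0514
finger_force: 0.0
```

```bash
python3 - <<'E'
from h import *
a=get_image("side");b=get_image("top");print(lens(b))
f=lambda i,x,y:cv2.resize(i[y:y+150,x:x+150],(400,400),interpolation=cv2.INTER_CUBIC)
cv2.imwrite("pics/c1.png",np.hstack([f(a,250,160),f(b,270,160)]))
E
```

```text
[(array([618.2, -28.7]), array([52.7, 79.1]))]
```

View pics/c1.png

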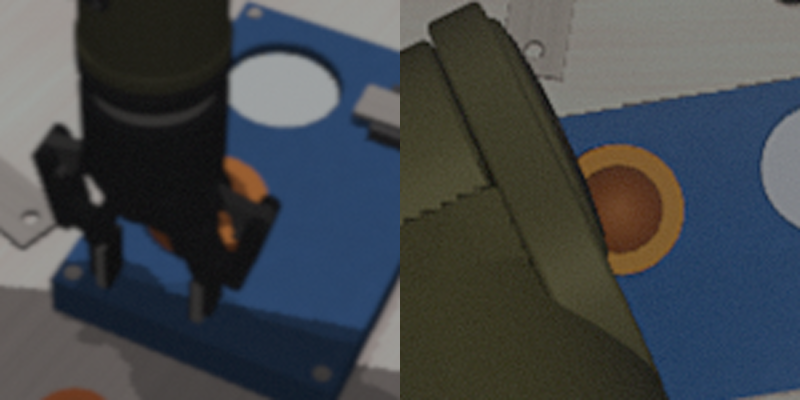

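The fingers stand on the deck behind the lens (crop: fingertips at left px (105,280) and (200,315)), clear of it and centred. Pushing now.

>>> drive_tool(angular=[[0,0,0],[0,0,0],[0,0,0],[0,0,0],[0,0,0],[0,0,0],[0,0,0],[0,0,0],[0,0,0],[0,0,0],[0,0,0],[0,0,0],[0,0,0],[0,0,0],[0,0,0],[0,0,0],[0,0,0],[0,0,0]], slide=[[-0.01,0,0],[-0.01,0,0],[-0.008,0,-0.001],[-0.005,0,0],[-0.005,0,0],[-0.008,0,0],[-0.009,0,0],[-0.009,0,0],[-0.009,0,0],[-0.009,0,0],[-0.009,0,0],[-0.009,0,0],[-0.009,0,0],[-0.007,0,0],[-0.006,0,0],[-0.005,0,0],[-0.004,0,0],[0,0,0]], grip=[0.4,0.4,0.4,0.4,0.4,0.4,0.4,0.4,0.4,0.4,0.4,0.4,0.4,0.4,0.4,0.4,0.4,0.4])

```text
time_s: 5.9
eef_pos: [0.6264, -0.0758, 0.0352]
orientation: [0.642, 0.767, -0.0, 0.0]
ft_force: [-0.5, 0.2, 1.1]
opening: 0.0513
finger_force: 0.2
```

```bash
python3 - <<'E'
from h import *
a=get_image("side");b=get_image("top");print(lens(b))
f=lambda i,x,y:cv2.resize(i[y:y+150,x:x+150],(400,400),interpolation=cv2.INTER_CUBIC)
cv2.imwrite("pics/c2.png",np.hstack([f(a,280,130),f(b,340,160)]))
E
```

```text
[(array([597.7, 132.5]), array([46.1, 46.5]))]
```

View pics/c2.png

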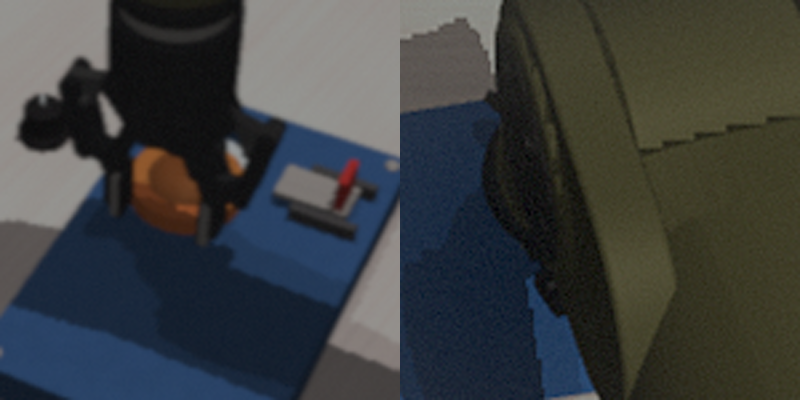

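The side view shows the lens cradled between both fingertips with its front over the cell, at crop px (180,190). About 29 mm remain.

>>> drive_tool(angular=[[0,0,0],[0,0,0],[0,0,0],[0,0,0],[0,0,0],[0,0,0],[0,0,0],[0,0,0],[0,0,0]], slide=[[-0.004,0,0],[-0.004,0,0],[-0.004,0,0],[-0.004,0,0],[-0.003,0,0],[-0.003,0,0],[-0.002,0,0],[-0.002,0,0],[0,0,0]], grip=[0.4,0.4,0.4,0.4,0.4,0.4,0.4,0.4,0.4])

```text
time_s: 6.9
eef_pos: [0.6309, -0.1012, 0.0352]
orientation: [0.642, 0.767, -0.0, 0.0]
ft_force: [-0.9, 0.2, 0.2]
opening: 0.0515
finger_force: 0.1
```

>>> drive_tool(angular=[[0,0,0],[0,0,0],[0,0,0]], slide=[[-0.0015,0,0],[-0.0015,0,0],[0,0,0]], grip=[0.4,0.4,0.4])

```text
time_s: 7.2
eef_pos: [0.6314, -0.1038, 0.0351]
orientation: [0.642, 0.767, -0.0, -0.0]
ft_force: [0.9, -0.5, 1.0]
opening: 0.0512
finger_force: 0.2
```

```bash
python3 - <<'E'
from h import *
a=get_image("side");
f=lambda i,x,y:cv2.resize(i[y:y+110,x:x+150],(750,550),interpolation=cv2.INTER_CUBIC)
cv2.imwrite("pics/c3.png",f(a,300,130))
E
```

```text
(no output)
```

View pics/c3.png

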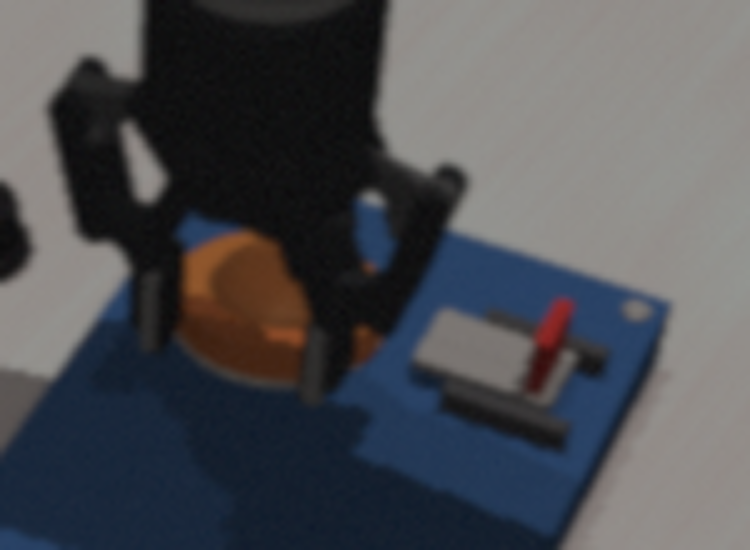

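The lens is over the cell, but a white crescent at its rear edge (px (250,380)) and the tall visible rim suggest it hasn't fully dropped. Backing off to see it from above.

>>> drive_tool(angular=[[0,0,0],[0,0,0],[0,0,0],[0,0,0],[0,0,0],[0,0,0],[0,0,0],[0,0,0],[0,0,0],[0,0,0]], slide=[[0.01,0,0],[0.02,0,0],[0.035,0,-0.03],[0.04,0,-0.03],[0.04,0,-0.03],[0.045,0,0],[0.045,0,0],[0.045,0,0],[0.02,0,0],[0,0,0]], grip=[0.4,0.4,0.4,0.4,0.4,0.4,0.4,0.4,0.4,0.4])

```text
time_s: 8.25
eef_pos: [0.5759, 0.198, 0.1259]
orientation: [0.638, 0.77, 0.001, -0.001]
ft_force: [0.2, -0.5, 0.4]
opening: 0.0509
finger_force: 0.0
```

```bash
python3 - <<'E'
from h import *
a=get_image("side");b=get_image("top")
print([circ("top",c,z) for z in(.034,.044) for c in blobs(mask(b,*ORANGE),60)[:2]])
print([circ("side",c,.034) for c in blobs(mask(a,*ORANGE),60)[:4]])
f=lambda i,x,y:cv2.resize(i[y:y+110,x:x+100],(400,440),interpolation=cv2.INTER_CUBIC)
cv2.imwrite("pics/c4.png",np.hstack([f(a,310,130),f(b,390,190)]))
E
```

```text
[(array([ 637.1, -142.6]), array([72. , 74.6])), (array([597.9, 133.4]), array([46.6, 47. ])), (array([ 636.4, -140.4]), array([70.9, 73.5])), (array([597.7, 131.6]), array([45.9, 46.3]))]
[(array([  458.1, -1046.9]), array([232.7, 307.8])), (array([ 636.9, -139.2]), array([72.8, 74.7])), (array([585.3, 155.4]), array([45.3, 46.2]))]
```

View pics/c4.png

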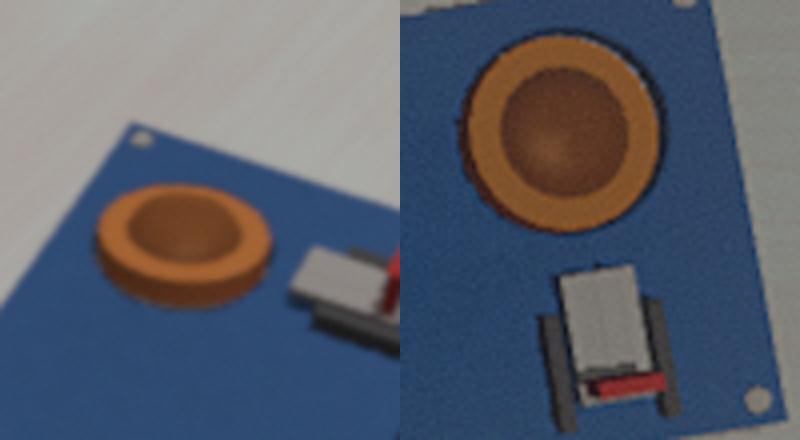

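The lens leans nose-down in the cell with its rear edge still on the rim (top crop, centre (565,132), gap at right/upper right). It needs about 3 mm more, slightly toward +x.

>>> drive_tool(angular=[[0,0,0],[0,0,0],[0,0,0],[0,0,0],[0,0,0],[0,0,0],[0,0,0],[0,0,0],[0,0,0],[0,0,0],[0,0,0],[0,0,0],[0,0,0]], slide=[[-0.045,0.0015,0],[-0.045,0,0],[-0.045,0,0],[-0.035,0,0.025],[-0.035,0,0.03],[-0.035,0,0.02],[-0.025,0,0.015],[-0.015,0,0],[-0.01,0,0],[-0.006,0,0],[-0.004,0,0],[-0.002,0,0],[0,0,0]], grip=[0.4,0.4,0.4,0.4,0.4,0.4,0.4,0.4,0.4,0.4,0.4,0.4,0.4])

```text
time_s: 9.65
eef_pos: [0.6336, -0.1043, 0.0359]
orientation: [0.641, 0.768, 0.0, 0.0]
ft_force: [-0.1, -0.7, 1.0]
opening: 0.0512
finger_force: 0.0
```

>>> drive_tool(angular=[[0,0,0],[0,0,0]], slide=[[-0.001,0,0],[-0.001,0,0]], grip=[0.4,0.4])

```text
time_s: 9.85
eef_pos: [0.6337, -0.1065, 0.0355]
orientation: [0.641, 0.767, 0.0, 0.0]
ft_force: [-0.4, -0.6, -0.2]
opening: 0.0512
finger_force: 0.0
```

```bash
python3 - <<'E'
from h import *
a=get_image("side");
f=lambda i,x,y:cv2.resize(i[y:y+110,x:x+150],(750,550),interpolation=cv2.INTER_CUBIC)
cv2.imwrite("pics/c5.png",f(a,300,130))
E
```

```text
(no output)
```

View pics/c5.png

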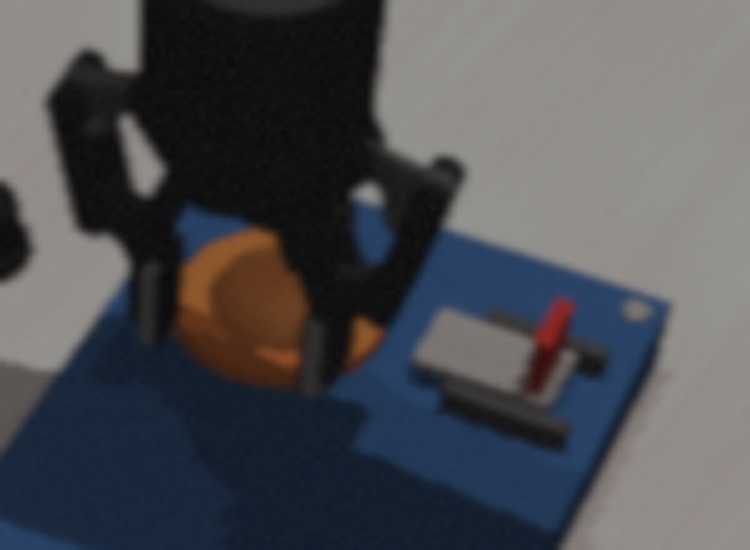

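The white crescent is gone and the visible rim is lower (px (250,365)), so it may have dropped. I'll push 2 mm more, then check from above.

>>> drive_tool(angular=[[0,0,0],[0,0,0],[0,0,0]], slide=[[-0.001,0,0],[-0.001,0,0],[0,0,0]], grip=[0.4,0.4,0.4])

```text
time_s: 10.2
eef_pos: [0.634, -0.1093, 0.0353]
orientation: [0.642, 0.767, -0.0, 0.0]
ft_force: [0.7, -0.6, -0.6]
opening: 0.0512
finger_force: 0.0
```

>>> drive_tool(angular=[[0,0,0],[0,0,0],[0,0,0],[0,0,0],[0,0,0],[0,0,0],[0,0,0],[0,0,0],[0,0,0],[0,0,0]], slide=[[0.01,0,0],[0.02,0,0],[0.035,0,-0.03],[0.04,0,-0.03],[0.04,0,-0.03],[0.045,0,0],[0.045,0,0],[0.045,0,0],[0.02,0,0],[0,0,0]], grip=[0.4,0.4,0.4,0.4,0.4,0.4,0.4,0.6,0.8,1])

```text
time_s: 11.2
eef_pos: [0.5784, 0.1925, 0.1258]
orientation: [0.638, 0.77, 0.001, -0.001]
ft_force: [0.4, -0.2, -0.6]
opening: 0.0079
finger_force: 0.0
```

```bash
python3 - <<'E'
from h import *
a=get_image("side");b=get_image("top")
print([circ("top",c,z) for z in(.034,.044) for c in blobs(mask(b,*ORANGE),60)[:1]])
print([circ("side",c,.034) for c in blobs(mask(a,*ORANGE),60)[:4]])
for n,i in(("top",b),("side",a)):
    h=cv2.cvtColor(i,cv2.COLOR_BGR2HSV); rd=cv2.inRange(h,(0,150,60),(5,255,255))|cv2.inRange(h,(172,150,60),(180,255,255))
    for c in blobs(rd,8): 
        if 0.05>abs(ray(n,c[:,0].mean(0),.06)[0,0]-.545): print(n,cv2.minAreaRect(c),ray(n,c[:,0].mean(0),.06).round(4))
f=lambda i,x,y:cv2.resize(i[y:y+110,x:x+100],(400,440),interpolation=cv2.INTER_CUBIC)
cv2.imwrite("pics/c6.png",np.hstack([f(a,310,130),f(b,390,190)]))
E
```

```text
[(array([ 637.4, -143.4]), array([73.4, 75. ])), (array([ 636.6, -141.1]), array([72.3, 73.9]))]
[(array([  458.1, -1046.9]), array([232.7, 307.3])), (array([ 636.7, -139.5]), array([73.7, 74.5])), (array([586.2, 154. ]), array([45.3, 49.4]))]
top ((447.0123596191406, 285.63525390625), (4.16464376449585, 16.20589828491211), 84.80557250976562) [[ 0.5418 -0.1601  0.06  ]]
side ((409.20001220703125, 197.90000915527344), (4.110960960388184, 16.76007080078125), 18.434947967529297) [[ 0.5398 -0.1528  0.06  ]]
```

View pics/c6.png

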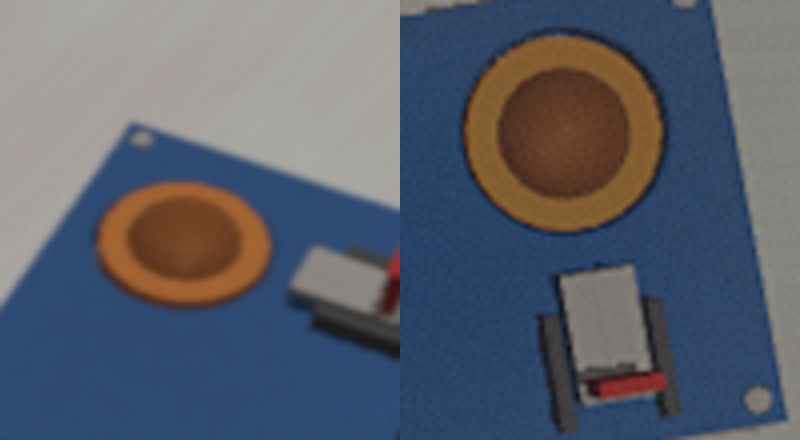

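The lens now sits flat in the cell, with a thin even gap all round (top crop centre (565,132), side crop (185,243)). Next is the latch: shut the fingers and come in behind the tab.

>>> drive_tool(angular=[[0,0,0.035],[0,0,0],[0,0,0],[0,0,0],[0,0,0],[0,0,0],[0,0,0],[0,0,0],[0,0,0],[0,0,0],[0,0,0],[0,0,0],[0,0,0],[0,0,0],[0,0,0],[0,0,0]], slide=[[0,0,0],[-0.0343,-0.0124,0],[-0.0343,-0.0124,0],[-0.0343,-0.0124,0],[-0.0343,-0.0124,0],[-0.0343,-0.0124,0],[-0.0343,-0.0124,0],[-0.0343,-0.0124,0],[-0.0343,-0.0124,0],[-0.0343,-0.0124,0],[-0.0343,-0.0124,0],[0,0,0],[0,0,0.03],[0,0,0.03],[0,0,0.015],[0,0,0]], grip=[1,1,1,1,1,1,1,1,1,1,1,1,1,1,1,1])

```text
time_s: 12.9
eef_pos: [0.505, -0.171, 0.0482]
orientation: [0.655, 0.755, -0.001, -0.002]
ft_force: [-0.2, 0.2, -0.3]
opening: -0.0004
finger_force: 0.0
```

```bash
python3 - <<'E'
from h import *
a=get_image("side")
f=lambda i,x,y:cv2.resize(i[y:y+110,x:x+150],(750,550),interpolation=cv2.INTER_CUBIC)
cv2.imwrite("pics/c7.png",f(a,330,130)); print(sensors.sense()["eef_pos"])
E
```

```text
[ 0.50634712 -0.17109786  0.04979897]
```

View pics/c7.png

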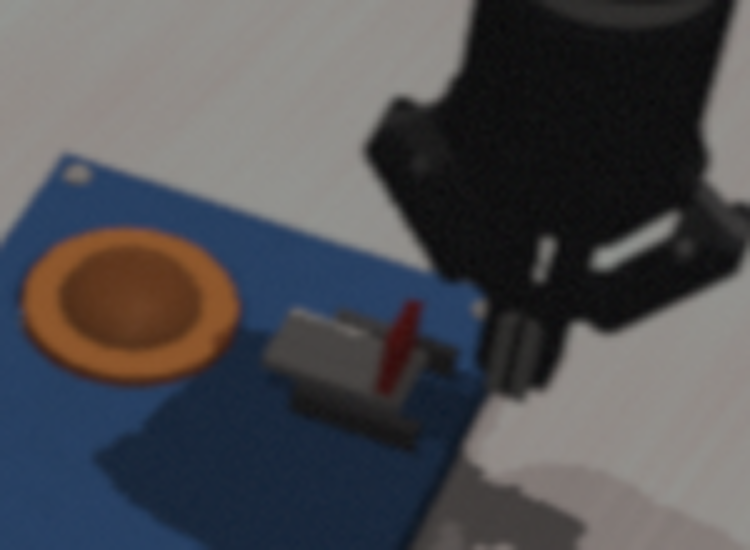

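The shut fingers stand behind the tab (tab px (400,345), tips (510,370)), at the right height but about 7 mm off to one side. Correcting and advancing.

>>> drive_tool(angular=[[0,0,0],[0,0,0],[0,0,0],[0,0,0],[0,0,0],[0,0,0],[0,0,0],[0,0,0]], slide=[[0.007,0,0],[0,0.005,0],[0,0.005,0],[0,0.005,0],[0,0.005,0],[0,0.005,0],[0,0.005,0],[0,0,0]], grip=[1,1,1,1,1,1,1,1])

```text
time_s: 13.75
eef_pos: [0.5364, -0.1596, 0.0502]
orientation: [0.655, 0.756, 0.0, 0.0]
ft_force: [0.3, -0.1, -0.4]
opening: 0.0001
finger_force: 0.0
```

```bash
cat > tab.py <<'E'
from h import *
a=get_image("side");h=cv2.cvtColor(a,cv2.COLOR_BGR2HSV);rd=cv2.inRange(h,(0,130,40),(5,255,255))|cv2.inRange(h,(172,130,40),(180,255,255))
for c in blobs(rd,5):
    x,y,w,hh=cv2.boundingRect(c)
    if 330<x<440 and 150<y<230:
        t=c[:,0][c[:,0,1]<=y+1].mean(0); print(x,y,w,hh,ray("side",t,.065).round(4))
s=sensors.sense(); print(s["eef_pos"],s["ft_force"])
E
python3 tab.py
```

```text
400 189 7 17 [[ 0.5533 -0.1615  0.065 ]]
[ 0.53621476 -0.15949058  0.05015286] [0.49912435 0.26421847 1.33594993]
```

>>> drive_tool(angular=[[0,0,0],[0,0,0],[0,0,0],[0,0,0],[0,0,0]], slide=[[0,0.004,0],[0,0.004,0],[0,0.003,0],[0,0.002,0],[0,0,0]], grip=[1,1,1,1,1])

```text
time_s: 14.3
eef_pos: [0.5489, -0.1578, 0.0502]
orientation: [0.655, 0.756, 0.0, 0.0]
ft_force: [-0.9, -0.8, -0.8]
opening: -0.0002
finger_force: 0.3
```

>>> drive_tool(angular=[[0,0,0],[0,0,0],[0,0,0]], slide=[[0,0.002,0],[0,0.001,0],[0,0,0]], grip=[1,1,1])

```text
time_s: 14.6
eef_pos: [0.5514, -0.1574, 0.0502]
orientation: [0.655, 0.756, -0.0, -0.0]
ft_force: [-2.1, 0.9, -0.1]
opening: 0.0002
finger_force: 0.9
```

```bash
python3 tab.py
```

```text
391 187 7 16 [[ 0.5673 -0.1576  0.065 ]]
[ 0.55143616 -0.15740495  0.05024082] [-1.7703428   0.13984062 -0.87634734]
```

>>> drive_tool(angular=[[0,0,0],[0,0,0],[0,0,0]], slide=[[0,0.001,0],[0,0.001,0],[0,0,0]], grip=[1,1,1])

```text
time_s: 14.95
eef_pos: [0.5516, -0.1574, 0.0502]
orientation: [0.655, 0.756, -0.002, -0.002]
ft_force: [-6.8, 0.7, 5.0]
opening: 0.0001
finger_force: 3.8
```

>>> drive_tool(angular=[[0,0,0],[0,0,0]], slide=[[0,0.001,0],[0,0,0]], grip=[1,1])

```text
time_s: 15.15
eef_pos: [0.5516, -0.1575, 0.0501]
orientation: [0.655, 0.756, -0.002, -0.002]
ft_force: [-10.2, 0.0, 6.5]
opening: 0.0001
finger_force: 5.1
```

>>> drive_tool(angular=[[0,0,0],[0,0,0]], slide=[[0,0.001,0],[0,0,0]], grip=[1,1])

```text
time_s: 15.35
eef_pos: [0.5517, -0.1574, 0.0501]
orientation: [0.655, 0.756, -0.003, -0.003]
ft_force: [-12.5, 0.2, 9.3]
opening: 0.0001
finger_force: 6.4
```

The force climbs while the tab no longer moves, so it has reached a stop. Backing off to check.

>>> drive_tool(angular=[[0,0,0],[0,0,0],[0,0,0],[0,0,0],[0,0,0],[0,0,0],[0,0,0],[0,0,0],[0,0,0],[0,0,0],[0,0,0]], slide=[[0,-0.004,0],[0,-0.01,0],[0,-0.02,0],[0,-0.02,-0.02],[0,0,-0.04],[0.045,0,-0.02],[0.045,0,0],[0.045,0,0],[0.045,0,0],[0.045,0,0],[0.03,0,0]], grip=[1,1,1,1,1,1,1,1,1,1,1])

```text
time_s: 16.45
eef_pos: [0.4654, 0.0912, 0.1308]
orientation: [0.654, 0.757, 0.001, 0.001]
ft_force: [0.6, 0.4, -0.7]
opening: -0.0001
finger_force: 0.0
```

```bash
python3 tab.py; python3 - <<'E'
from h import *
a=get_image("side");b=get_image("top")
f=lambda i,x,y:cv2.resize(i[y:y+110,x:x+100],(400,440),interpolation=cv2.INTER_CUBIC)
cv2.imwrite("pics/c8.png",np.hstack([f(a,330,130),f(b,390,190)]))
h=cv2.cvtColor(b,cv2.COLOR_BGR2HSV); w=cv2.inRange(h,(0,0,100),(180,70,255))
ex=np.array([.9897,.1433]);ey=np.array([-.1433,.9897])
for c in blobs(w,100):
    p=(ray("top",c[:,0],.041)[:,:2]*1000-[593.2,-74.8]); q=np.c_[p@ex,p@ey]
    if abs(q[:,1].mean()+75)<12 and len(c)<150: print("tongue panel x,y range",q.min(0),q.max(0))
E
```

```text
[0.46459865 0.0960247  0.13105375] [-1.5592228   5.1617197  -0.03931635]
```

View pics/c8.png

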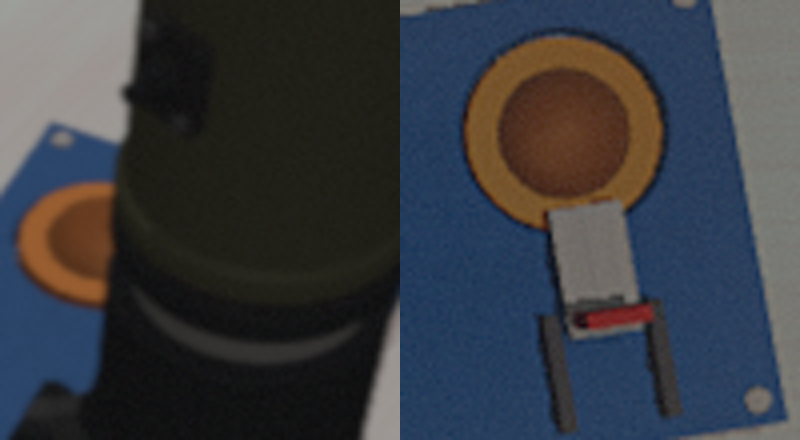

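The top crop shows the tongue reaching about 11 mm over the lens flange (px (588,205), flange edge ~(588,232)). The tab is against its stop and the lens is still flat. Handing in.

```bash
python3 -c "
from workcell import manip; print(manip.finish_job())"
```

```text
the job is handed in; nothing more can be done
None
```

The amber lens sits flat, dome up, in its cell and the latch is pushed to its stop with the tongue over the lens; the job was handed in at about 17 s, and no verdict came back.

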